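# Take the spent tube out of a bolted UV curing lamp

## Task

The tube of the resin-curing lamp is spent. Lift the handle of the spring bolt out of its notch, draw the bolt back and lay the handle down in the hold-back notch so that it stays drawn, then swing the guard right open and leave it open. Roll the tube sideways towards the front out of its spring clips without forcing it, lay it gently lengthwise in the padded cardboard lamp tray, and leave the red mould of curing resin undisturbed.

Things in the scene. Friction and masses are not known exactly. Their poses are not given: they have to be found in the camera images.
- lamp: UV curing lamp: white case 160 (x) x 292 (y) x 55 high (mm), fixed; origin on the table. Lamp frame: x away from its front, y to its left, z up. Tube well y -62 to 111, x -76 to 76, floor z 12, rim z 55, under the guard. Right of it (y -175 to -62) the solid ballast box, top z 55, carries the bolt at its front edge. The tube lies along y, axis at x 5, z 40, centre near y 25.
- bolt (a joint): How far the bolt is drawn, m: 0 shot (over the guard's edge), 0.044 at the end stop; slides towards lamp -y. A spring pushes it back (4 N at 0, 8.5 N at the stop). The guard is free from 0.020. Rod: diameter 10, along lamp y at x -60, z 66.5.
- bolt_handle (a joint): Turn of the bolt's handle about the rod, rad: 0 down to the front (-x) in a notch, 1.57 upright, limit 1.75; stiff, stays where left. Its flat stalk, 7 wide and 5 thick, clears the notched rail (12 to 15 in front of the rod's axis, top 9 above it) above 0.9 rad and the hold-back plate (15.5 to 18.5 in front, top 8.5) above 0.75. Let go outside a notch, the bolt springs shut.
- hold_notch_area (a point): Middle of the range for the hold-back notch, on the rail at lamp (-77, -127, 75). The notch, 10 wide, is in a dark plate whose place differs from start to start: its middle is at a bolt value of 0.026 to 0.038, not measured, to be found by feel or seen. Beside it the handle stops on the plate at 0.5 to 0.64 rad. The shut notch, as wide, is at bolt = 0.
- bolt_knob (a point): Centre of the black ball knob (diameter 18) on the bolt's handle, 38 from the rod's axis. Handle down and bolt shot, it is at lamp (-98, -95, 66.5), in front of the case with free air below. Can be pinched along the lamp's y; it swivels on a cross pin, so the fingers may keep their direction while the handle turns.
- guard (a joint): Opening of the guard (aluminium frame, amber panel), rad: 0 shut, 1.85 open on its stop. Hinge on the left edge, along lamp x at y 117, z 57.5; the right edge rises and goes over to the left. Not sprung: before about 1.4 it falls shut, after about 1.6 it falls open.
- guard_grip (a point): Middle of the guard's steel bow handle: a bar of diameter 8, 80 long along lamp x, 35 above the guard's face at its right edge; guard shut, at lamp (15, -51, 95). It is 168 from the hinge line along the guard and 37.5 above it.
- clip (a point): Tip of the hook of the right-hand of two steel clips (10 wide, at lamp y -31 and 81), at lamp x 5, z 49. Rigid hooks behind and over the tube block a straight lift; in front stand sprung leaves, tips at z 46, about 12 N for both. The tube comes out round the hook tips: 4 forward (-x) and 1 up, 6.5 and 4, 9 and 9, 11 and 16, then free. Between the clips 100 mm of it are bare.
- tube: Spent lamp tube, white glass with aluminium end caps, diameter 16, length 136, about 45 g. Origin at its centre, its y along its axis.
- lamp_tray: Open cardboard tray 115 (x) x 175 (y) x 30 high, wall 4, loose; origin in the middle of its underside. Two foam cradles 22 wide at its y -50 and 50, seat 16 high, hold the tube along the tray's y between raised sides (42 apart, tops 26 high); lying there, the tube's axis is 24 above the table.
- grid_mold_red: Square board mould full of red glitter resin, 140 x 140 x 15, curing; origin in the middle of its underside. Stands in front of or behind the lamp tray.

How it is judged:
On the way, in this order (a step that is already met when the one before it is completed fails the run):
1. the bolt is drawn and its handle lies down in the hold-back notch (value of joint bolt above 0.022 m and value of joint bolt_handle below 0.3 rad), for 0.2 s.
2. the guard is swung right open (value of joint guard above 1.6 rad), for 0.2 s.
3. the tube is out of its clips and lifted clear of the lamp (z of tube in the frame of lamp above 0.075 m), for 0.05 s.
At the end, for the whole second after the job is handed in: The tube lies still in the lamp tray, lengthwise within 0.3 rad and within 30 mm across and 20 mm along of its middle, its axis under 36 mm above the tray's underside; the guard is open beyond 1.6 rad; the bolt is drawn by over 22 mm with its handle down (under 0.3 rad) (all of step 1 and x of tube in the frame of lamp_tray between -0.03 and 0.03 m and y of tube in the frame of lamp_tray between -0.02 and 0.02 m and z of tube in the frame of lamp_tray below 0.036 m and angle between the y axis of tube and the y axis of lamp_tray, either way round below 0.3 rad and value of joint guard above 1.6 rad and linear speed of tube below 0.03 m/s); the robot touches nothing.
It fails at once if the tube is forced against the lamp with more than 35 N (contact force between tube and lamp above 35 N).
It fails at once if the tube is dropped or thrown (out of the fingers and faster than 0.8 m/s) (linear speed of tube above 0.8 m/s and contact force between tube and the fingers below 0.1 N).
It fails at once if the red mould of curing resin is moved by more than 20 mm (distance of grid_mold_red from where it was at the start of the episode above 0.02 m).
It also fails if it takes over 72 s, if anything falls off the work surface, if the arm or the gripper's body presses on something with over 40 N, if the wrist force passes 120 N, or if a joint passes its speed limit or range.

## Robot

A 6-joint arm with a two-finger parallel gripper is mounted at the origin on a cart in front of the work surface, level with it; the furniture and walls round the work are solid. World frame = base frame: x ahead of the robot, y to its left, z up, the work surface at z = 0. Lengths are in m, angles in rad, forces in N, time in s.
With the tool pointing down it reaches from about 0.35 to 0.775 m from the base axis. Payload 5.5 kg.
Tool frame: the origin (TCP) lies midway between the tips of the shut fingers; the grasp point (between the pads) lies 19 mm behind it; z points along the fingers, y is the direction in which the jaws open and shut (so a half turn about z gives the same grasp; the last joint's range is limited). The gripper opens to 85 mm and grips with 20 to 120 N. Pads are 22 mm wide; open, the fingers measure 114 mm over their backs; the gripper's body (76 mm by 85 mm) begins 54 mm behind the grasp point. The pads swing forward as they close: fully open they stand 13 mm farther back than shut.
Start: joints at [-1.408, 0.313, 0.046, 1.304, 0, 1.431], TCP at [0.171, -0.549, 0.231] pointing down, gripper open.
Joint ranges: [-2.76, 2.76], [-0.86, 1.69], [-1.03, 1.26], [-2.2, 2.34], [-1.47, 1.5], [-3.14, 3.14]. Speed limits (rad/s): [2.57, 2.57, 3.14, 3.14, 3.14, 3.14].

## Interface

Orientations are given as a unit quaternion [w, x, y, z].
In Python, from workcell import env, vision, order gives the robot as it stands.
- The arm moves only by the shell command python3 -m jog 'ROWS' [FORCE]. ROWS is JSON, a list of rows, each an object with "twist": the turn, a rotation vector about the tool's x, y, z in degrees, a list of three; "offset": the shift along the tool's x, y, z in mm, a list of three; "jaw": the closure, from -1 (fully open) to 1 (shut). A call has 1 to 12 rows; each row is the pose to reach, as a shift and turn from the pose measured when the call began, along the tool's axes at that moment; what a row does not reach only later rows make up. A row lasts 1/10 s, in which the tool goes at most 50 mm and 8.59 degrees, less where a joint would pass 70% of its speed; a pose out of reach is approached as far as the arm can. A call with a gripper value outside its range is refused whole. The fingers move at their own pace and stop on an object; FORCE is the grip in N (left out, the last holds). Time passes only in rows, so rows that repeat a pose let the fingers close. It gives the time, the measured TCP pose, the force and the opening at its end, in the units of the state.
- env.get_state(): the state, without advancing time (a new reading comes with each control period).
- vision.read_camera(name): name is "scene" or "top" or "wrist"; returns the picture (480x640x3 uint8, red, green, blue); there is no depth.
- vision.camera_params(name): a dict with "mtx" (3x3 intrinsics, pixels), "distortion" ([k1, k2, p1, p2, k3] as OpenCV has them; the pictures are not rectified), "R" (3x3) and "t" (3): a world point X has camera coordinates R X + t. Camera axes: x right, y down, z forward; pixel columns grow to the right and rows downward; lengths in m; the calibration is good to about 2 mm. A picture is of the moment at which its call begins: read the wrist's pose just before it. camera_params takes no time and is no camera call; for the wrist camera it gives the pose at the moment of the call.
- order.hand_in(): hands the job in, once; it reports no verdict.
The state is a dict: "clock": time; "joint_pos": joint angles; "qvel": joint speeds; "tau": joint torques, N m; "tcp_pos": TCP position; "orientation": TCP orientation; "wrist_force": force on the tool from outside, world axes, zero at the start; "ft_torque": the same for the moment, N m; "finger_gap": finger opening in m.
Only numpy, scipy, OpenCV 4.12 (cv2) and the standard library are available. Lean on these libraries where they do the work, as an engineer would, in place of code of your own. Each camera call takes 0.05 s, during which the arm holds its last target. There are 200 camera calls.

## Working session

There is one attempt and no reset: what is moved stays moved. The work goes in short steps, Python scripts to look and compute and a shell command to move; the robot and the scene stay as the last step left them, time stands still between calls to the robot, and variables do not carry over. Pictures are saved under pics/ and viewed, about 8 in all and at most 12, crops included, and the job is handed in when it is done.

```bash
ls; mkdir -p pics
cat > h.py <<'E'
import numpy as np,cv2
from workcell import env,vision,order
from scipy.spatial.transform import Rotation as Ro
def snap(n,f):
    p=vision.camera_params(n); im=vision.read_camera(n); cv2.imwrite('pics/'+f,im[:,:,::-1]); return im,p
def ray(p,uv):
    q=cv2.undistortPoints(np.array([[uv]],float),np.array(p['mtx']),np.array(p['distortion'])).ravel()
    R=np.array(p['R']);t=np.array(p['t']); return -R.T@t, R.T@np.array([q[0],q[1],1.])
def onz(p,uv,z):
    o,d=ray(p,uv); return o+d*(z-o[2])/d[2]
def proj(p,X):
    R=np.array(p['R']); return cv2.projectPoints(np.array(X,float).reshape(-1,3),cv2.Rodrigues(R)[0],np.array(p['t'],float),np.array(p['mtx']),np.array(p['distortion']))[0].reshape(-1,2)
def st():
    s=env.get_state(); q=s['orientation']; return s,np.array(s['tcp_pos']),Ro.from_quat([q[1],q[2],q[3],q[0]])
E
python3 - <<'E'
from h import *
for n in('top','scene'):
    im,p=snap(n,n+'0.png'); R=np.array(p['R']);print(n,(-R.T@np.array(p['t'])).round(3),R[2].round(3))
s,t,R=st();print(s,R.as_matrix().round(3))
E
```

```text
pics
top [ 0.436 -0.076  0.954] [ 0.083  0.001 -0.997]
scene [0.055 0.822 0.66 ] [ 0.389 -0.783 -0.485]
{'clock': 0.1, 'joint_pos': array([-1.40759006e+00,  3.13949487e-01,  4.50836821e-02,  1.30362181e+00,
       -9.84323623e-06,  1.43119657e+00]), 'qvel': array([ 0.000582  , -0.00245513,  0.00197469,  0.00019735, -0.00124594,
       -0.00068706]), 'tau': array([ 3.23382905e-03, -4.81725132e+01,  2.99244583e+01,  1.26223237e-02,
       -1.28103679e-04, -1.80931771e-06]), 'tcp_pos': array([ 0.17137592, -0.5483755 ,  0.23048066]), 'orientation': array([-8.45528098e-04,  9.88560087e-01,  1.50825192e-01, -1.49024068e-05]), 'wrist_force': array([ 0.66887703, -0.30812478, -0.78906578]), 'ft_torque': array([ 0.0039997 , -0.03649072, -0.05050478]), 'finger_gap': 0.08577854503195166} [[ 0.955  0.298 -0.   ]
 [ 0.298 -0.955  0.002]
 [ 0.    -0.002 -1.   ]]
```

View pics/top0.png

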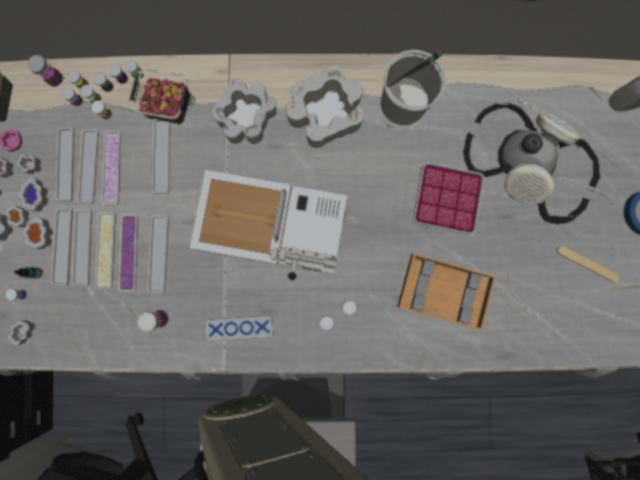

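View pics/scene0.png

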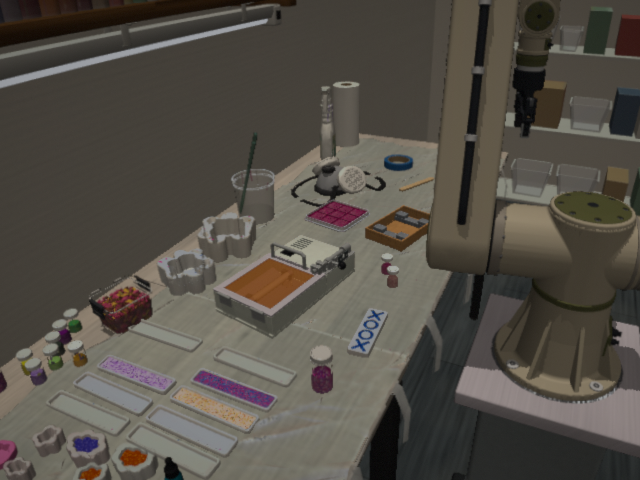

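The top view shows the lamp at about (270,220), with its case corners near (205,171), (348,190) and (191,248). The knob is at (292,276), the tray at (447,291), and the red mould at (449,198) behind the tray. The scene view agrees.

Run:
```python
from h import *
im=cv2.imread('pics/top0.png');p=vision.camera_params('top')
hsv=cv2.cvtColor(im,cv2.COLOR_BGR2HSV)
def fit(mask,box,z,name):
    m=np.zeros_like(mask);x0,y0,x1,y1=box;m[y0:y1,x0:x1]=mask[y0:y1,x0:x1]
    m=cv2.morphologyEx(m,cv2.MORPH_OPEN,np.ones((3,3)))
    c=max(cv2.findContours(m,0,2)[0],key=cv2.contourArea)
    w=np.array([onz(p,q,z)[:2] for q in c[:,0].astype(float)],np.float32)
    r=cv2.minAreaRect(w);print(name,r,'\n',cv2.boxPoints(r).round(4).tolist(), cv2.boundingRect(c))
H,S,V=cv2.split(hsv)
br=((S<25)&(V>150)).astype(np.uint8)
fit(br,(180,160,360,285),.055,'lamp')
og=((H>5)&(H<20)&(S>100)).astype(np.uint8)
fit(og,(390,245,505,335),.03,'tray')
fit(og,(190,165,290,265),.0575,'panel')
fit((((H>160)|(H<5))&(S>100)).astype(np.uint8),(400,150,495,245),.015,'mold')
k=((V<60)).astype(np.uint8)
fit(k,(282,268,302,285),.0665,'knob')
for q in [(205,171),(348,190),(191,248)]: print(onz(p,q,.055).round(4))
cv2.imwrite('pics/c1.png',cv2.resize(im[160:340,180:500],None,fx=2.5,fy=2.5,interpolation=2))
```

```text
lamp ((0.5523322224617004, -0.07566095888614655), (0.11077316850423813, 0.1322215348482132), 79.73218536376953) 
 [[0.477400004863739, -0.11840000003576279], [0.6075000166893005, -0.14190000295639038], [0.6273000240325928, -0.03290000185370445], [0.49720001220703125, -0.009399999864399433]] (282, 186, 65, 72)
tray ((0.41510656476020813, -0.341898649930954), (0.07281811535358429, 0.11084190011024475), 74.4413070678711) 
 [[0.35199999809265137, -0.3621000051498413], [0.4587000012397766, -0.3917999863624573], [0.478300005197525, -0.32170000672340393], [0.3714999854564667, -0.2919999957084656]] (425, 261, 44, 61)
panel ((0.5654213428497314, 0.07167306542396545), (0.13626280426979065, 0.12316137552261353), 79.85574340820312) 
 [[0.4927999973297119, 0.01549999974668026], [0.6140000224113464, -0.006200000178068876], [0.6380000114440918, 0.12790000438690186], [0.5167999863624573, 0.14959999918937683]] (201, 181, 78, 71)
mold ((0.6085436940193176, -0.35770538449287415), (0.12165037542581558, 0.1221274584531784), 78.5506362915039) 
 [[0.5365999937057495, -0.4052000045776367], [0.6563000082969666, -0.4293999969959259], [0.6804999709129333, -0.3102000057697296], [0.5608000159263611, -0.28600001335144043]] (416, 166, 65, 66)
knob ((0.44681984186172485, -0.032317452132701874), (0.009712629951536655, 0.009675121866166592), 89.95096588134766) 
 [[0.44200000166893005, -0.03720000013709068], [0.45170000195503235, -0.03720000013709068], [0.45170000195503235, -0.027499999850988388], [0.44200000166893005, -0.027499999850988388]] (289, 273, 6, 6)
[0.6567 0.1432 0.055 ]
[ 0.617 -0.144  0.055]
[0.5013 0.1679 0.055 ]
```

View pics/c1.png

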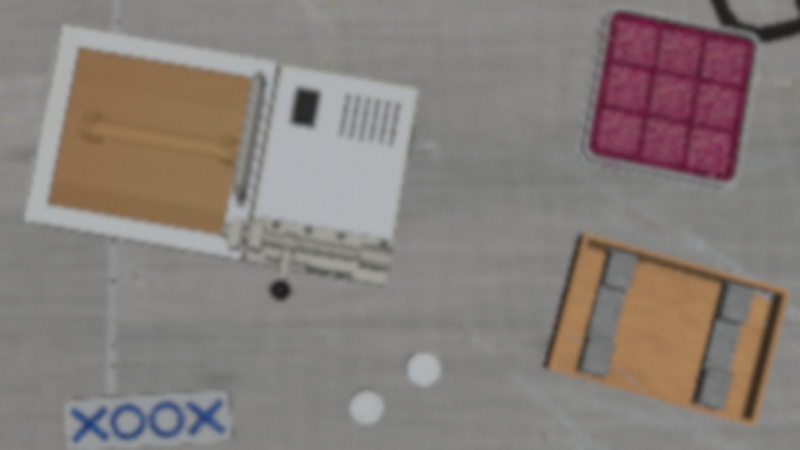

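```bash
cat >> h.py <<'E'
def go(X,yaw,tilt=0):
    """print offset(mm)/twist(deg) to reach TCP X with tool x=frame x, tool y=-frame y at yaw (deg)"""
    s,t,R=st(); T=Ro.from_euler('z',yaw,degrees=True)*Ro.from_euler('x',180,degrees=True)
    print('clock',round(s['clock'],2),'tcp',t.round(4),'gap',round(s['finger_gap'],4),'F',np.round(s['wrist_force'],1))
    print(' offset',(R.inv().apply(np.array(X)-t)*1000).round(1).tolist(),'twist',(R.inv()*T).as_rotvec(degrees=True).round(2).tolist())
E
python3 - <<'E'
from h import *
p=vision.camera_params('top')
C=np.array([[206,170],[346.8,194.8],[190,248]])
W=np.array([onz(p,q,.055)[:2] for q in C]+[onz(p,(292,276),.0665)[:2]])
L=np.array([[80,117],[80,-175],[-80,117],[-98,-95]])/1e3
def rigid(L,W):
    l=L-L.mean(0);w=W-W.mean(0);a=np.arctan2((l[:,0]*w[:,1]-l[:,1]*w[:,0]).sum(),(l*w).sum())
    R=np.array([[np.cos(a),-np.sin(a)],[np.sin(a),np.cos(a)]]);t=W.mean(0)-R@L.mean(0)
    print('yaw',np.degrees(a),'t',t,'res',(W-(L@R.T+t)).round(4).tolist());return R,t
R,t=rigid(L,W)
Wt=np.array([onz(p,q,.03)[:2] for q in [[412.8,253.2],[494.8,276],[482,329.6],[398,307.2]]])
rigid(np.array([[57.5,87.5],[57.5,-87.5],[-57.5,-87.5],[-57.5,87.5]])/1e3,Wt)
k=R@[-.098,-.120]+t
go([*k,.26],np.degrees(np.arctan2(R[1,0],R[0,0])))
E
```

```text
yaw -10.219408100401376 t [0.55932098 0.04212936] res [[-0.0001, -0.0019], [0.0003, 0.0027], [-0.0, -0.0015], [-0.0002, 0.0007]]
yaw -15.506573587356078 t [ 0.41419587 -0.34544773] res [[-0.0011, -0.0002], [-0.0013, 0.0003], [0.0014, -0.001], [0.0009, 0.0009]]
clock 0.1 tcp [ 0.1714 -0.5484  0.2305] gap 0.0858 F [ 0.7 -0.3 -0.8]
 offset [404.0, -387.0, -28.8] twist [-0.1, 0.01, 27.57]
```

```bash
python3 -m jog '[{"offset":[35,-33,-10],"twist":[0,0,7],"jaw":-1},{"offset":[70,-66,-29],"twist":[0,0,14],"jaw":-1},{"offset":[105,-100,-29],"twist":[0,0,21],"jaw":-1},{"offset":[140,-134,-29],"twist":[0,0,27.6],"jaw":-1},{"offset":[175,-168,-29],"twist":[0,0,27.6],"jaw":-1},{"offset":[210,-201,-29],"twist":[0,0,27.6],"jaw":-1},{"offset":[245,-235,-29],"twist":[0,0,27.6],"jaw":-1},{"offset":[280,-268,-29],"twist":[0,0,27.6],"jaw":-1},{"offset":[315,-302,-29],"twist":[0,0,27.6],"jaw":-1},{"offset":[350,-335,-29],"twist":[0,0,27.6],"jaw":-0.4},{"offset":[385,-369,-29],"twist":[0,0,27.6],"jaw":0},{"offset":[404,-387,-29],"twist":[0,0,27.6],"jaw":0.2}]' 30
python3 - <<'E'
from h import *
im,p=snap('wrist','w1.png')
go([.559,.042,.26],-10.2)
R=np.array(p['R']);print((-R.T@p['t']).round(3),R.round(2))
Rl=Ro.from_euler('z',-10.2,degrees=True)
for l in [(-98,-95,66.5),(-77,-127,75),(-60,-127,71.5),(-80,-175,55),(80,-175,55),(15,-51,95)]:
    print(l,proj(p,Rl.apply(np.array(l)/1e3)+[.5593,.0421,0]).round(1))
E
```

```text
clock: 1.3
tcp_pos: [0.4423, -0.0555, 0.26]
orientation: [-0.001, 0.996, -0.088, -0.0]
wrist_force: [0.3, -0.9, 0.3]
finger_gap: 0.0442
clock 1.35 tcp [ 0.4434 -0.0539  0.2599] gap 0.0361 F [0.  2.3 0.5]
 offset [97.2, -114.5, 0.3] twist [-0.23, 0.01, 0.22]
[ 0.51  -0.068  0.401] [[-0.18 -0.98 -0.  ]
 [-0.95  0.17  0.27]
 [-0.27  0.05 -0.96]]
(-98, -95, 66.5) [[297.9 209.2]]
(-77, -127, 75) [[333.7 187.5]]
(-60, -127, 71.5) [[333.8 167.3]]
(-80, -175, 55) [[385.1 187.7]]
(80, -175, 55) [[394.2  -9.4]]
(15, -51, 95) [[234.7  69.4]]
```

View pics/w1.png

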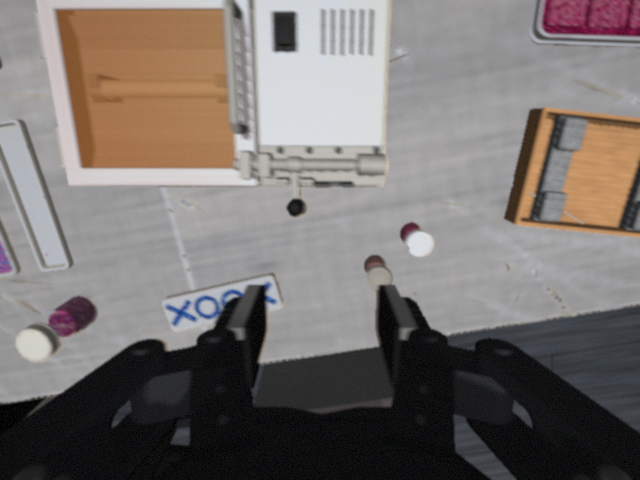

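The wrist view shows the knob at (296,208), where (298,209) was predicted. The dark hold-back plate runs along row 184, from about column 313 to 355.

Run:
```python
from h import *
im=cv2.imread('pics/w1.png')
cv2.imwrite('pics/c2.png',cv2.resize(im[145:225,230:400],None,fx=4.7,fy=4.7,interpolation=cv2.INTER_CUBIC))
g=cv2.cvtColor(im,cv2.COLOR_BGR2GRAY)
print(g[178:190,306:360:2])
```

```text
[[102 107 102 105 145 170 184 181 184 182 183 186 183 185 185 184 184 185
  185 185 183 186 182 184 183 184 183]
 [132 135 129 111 132 160 176 179 178 180 180 180 179 181 181 182 182 178
  180 181 182 181 181 186 185 187 187]
 [165 168 165 137 118 138 158 159 158 158 158 160 163 164 163 163 161 161
  163 162 162 163 165 177 186 188 189]
 [175 178 173 148 113  94 114 115 118 116 116 120 127 127 126 128 123 121
  119 118 119 117 125 152 180 188 190]
 [168 170 166 141  98  62  70  70  68  69  70  80  90  96  94  95  85  79
   72  68  71  70  75 121 167 187 186]
 [164 167 158 126  92  61  58  56  60  58  59  66  78  88  91  91  82  67
   60  58  56  54  56 103 152 178 182]
 [161 166 159 129  99  77  76  75  74  75  71  79  88 100 103 105  92  79
   74  76  76  72  72  95 137 166 171]
 [148 152 148 132 110  91  87  85  84  86  86  91 101 113 119 118 108  96
   90  86  89  86  87  96 122 146 153]
 [144 146 145 140 128 103  98  98  96  97  96 102 116 129 140 136 132 125
  115 100 100  99 103 108 121 141 141]
 [160 159 159 156 150 129 125 123 124 126 127 126 140 155 159 156 155 155
  148 127 127 125 130 133 142 154 151]
 [167 167 166 163 165 157 154 153 153 155 154 155 158 160 164 166 166 166
  160 151 150 147 151 153 158 159 160]
 [170 166 165 165 166 165 164 165 165 166 166 163 163 161 161 164 163 163
  163 160 158 158 156 157 159 161 162]]
```

View pics/c2.png

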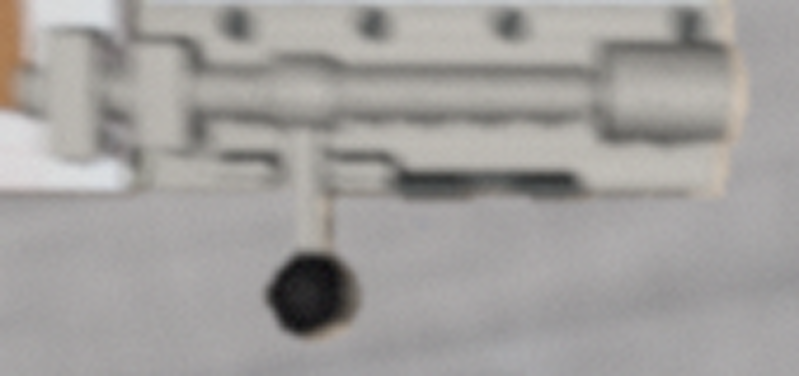

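```bash
cat >> h.py <<'E'
LT=np.array([.5593,.0421,0]); LY=-10.2
def lamp(l): return Ro.from_euler('z',LY,degrees=True).apply(np.array(l)/1e3)+LT
def inl(): 
    s,t,R=st(); Rl=Ro.from_euler('z',LY,degrees=True)
    print('clock',round(s['clock'],2),'lamp tcp mm',(Rl.inv().apply(t-LT)*1e3).round(1),'gap',round(s['finger_gap']*1e3,1),'Flamp',Rl.inv().apply(s['wrist_force']).round(1),'tw',(R.inv()*Rl*Ro.from_euler('x',180,degrees=True)).as_rotvec(degrees=True).round(2))
E
python3 - <<'E'
from h import *
go(lamp((-101,-94,54)),LY)
E
```

```text
clock 1.35 tcp [ 0.4434 -0.0539  0.2599] gap 0.0361 F [0.  2.3 0.5]
 offset [-3.8, -20.2, 206.0] twist [-0.23, 0.01, 0.22]
```

```bash
python3 -m jog '[{"offset":[-4,-20,40],"twist":[-0.2,0,0.2],"jaw":0.2},{"offset":[-4,-20,85],"twist":[-0.2,0,0.2],"jaw":0.2},{"offset":[-4,-20,130],"twist":[-0.2,0,0.2],"jaw":0.2},{"offset":[-4,-20,170],"twist":[-0.2,0,0.2],"jaw":0.2},{"offset":[-4,-20,195],"twist":[-0.2,0,0.2],"jaw":0.2},{"offset":[-4,-20,206],"twist":[-0.2,0,0.2],"jaw":0.2},{"offset":[-4,-20,206],"twist":[-0.2,0,0.2],"jaw":0.2}]' && python3 -c "
from h import *
inl()"
```

```text
clock: 2.05
tcp_pos: [0.4417, -0.0324, 0.0527]
orientation: [-0.001, 0.996, -0.089, -0.002]
wrist_force: [0.5, -0.9, -0.5]
finger_gap: 0.0343
clock 2.05 lamp tcp mm [-102.6  -94.1   52.7] gap 34.3 Flamp [ 0.7 -0.8 -0.5] tw [-0.04  0.21  0.01]
```

```bash
python3 -m jog '[{"offset":[0,0,0],"twist":[0,0,0],"jaw":0.5},{"offset":[0,0,0],"twist":[0,0,0],"jaw":0.9},{"offset":[0,0,0],"twist":[0,0,0],"jaw":0.9},{"offset":[0,0,0],"twist":[0,0,0],"jaw":0.9}]' 60 && python3 -c "
from h import *
inl()"
```

```text
clock: 2.45
tcp_pos: [0.4426, -0.0323, 0.0537]
orientation: [-0.001, 0.996, -0.089, -0.001]
wrist_force: [0.8, 2.9, 0.7]
finger_gap: 0.0145
clock 2.45 lamp tcp mm [-101.6  -93.9   53.7] gap 14.5 Flamp [0.3 3.  0.7] tw [-0.08  0.08  0.03]
```

```bash
python3 -m jog '[{"offset":[1,0,-7.5],"twist":[0,0,0],"jaw":0.9},{"offset":[3,0,-15],"twist":[0,0,0],"jaw":0.9},{"offset":[6.5,0,-21.5],"twist":[0,0,0],"jaw":0.9},{"offset":[11.5,0,-27.5],"twist":[0,0,0],"jaw":0.9},{"offset":[17.5,0,-32],"twist":[0,0,0],"jaw":0.9},{"offset":[24,0,-35.5],"twist":[0,0,0],"jaw":0.9},{"offset":[24,0,-35.5],"twist":[0,0,0],"jaw":0.9}]'
python3 - <<'E'
from h import *
inl(); im,p=snap('wrist','w2.png')
cv2.imwrite('pics/w2c.png',cv2.resize(im[60:400,160:520,::-1],None,fx=1.6,fy=1.6))
E
```

```text
clock: 3.15
tcp_pos: [0.4675, -0.0367, 0.0885]
orientation: [-0.001, 0.996, -0.089, -0.0]
wrist_force: [5.5, 1.4, -14.7]
finger_gap: 0.0141
clock 3.15 lamp tcp mm [-76.4 -93.8  88.5] gap 14.1 Flamp [  5.1   2.3 -14.7] tw [-0.11  0.06  0.02]
```

View pics/w2c.png

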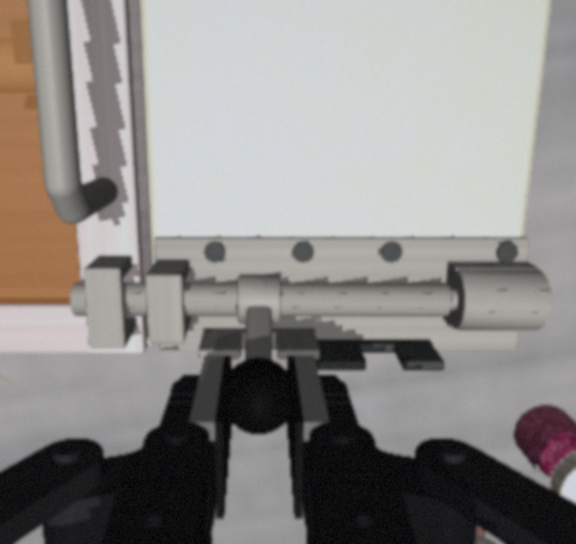

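The knob is held with the handle up. In the crop the notch lies between columns 365 and 398, its middle at (382,350), and the stalk is at column 259.

Run:
```python
from h import *
p=vision.camera_params('wrist')
inv=lambda u,v:(160+u/1.6,60+v/1.6)
Rl=Ro.from_euler('z',LY,degrees=True)
for uv,z in [((382,347),.0755),((365,350),.075),((398,350),.075),((259,300),.0725),((259,295),.0735),((259,325),.085)]:
    print(uv,(Rl.inv().apply(onz(p,inv(*uv),z)-LT)*1e3).round(1))
```

```text
(382, 347) [ -70.1 -127.7   75.5]
(365, 350) [ -71.2 -123.2   75. ]
(398, 350) [ -71.2 -132.2   75. ]
(259, 300) [-57.5 -94.   72.5]
(259, 295) [-55.8 -94.   73.5]
(259, 325) [-60.2 -94.   85. ]
```

```bash
python3 -m jog '[{"offset":[0,6,0],"twist":[0,0,0],"jaw":0.9},{"offset":[0,12,0],"twist":[0,0,0],"jaw":0.9},{"offset":[0,18,0],"twist":[0,0,0],"jaw":0.9},{"offset":[0,24,0],"twist":[0,0,0],"jaw":0.9},{"offset":[0,30,0],"twist":[0,0,0],"jaw":0.9},{"offset":[0,34.5,0],"twist":[0,0,0],"jaw":0.9},{"offset":[0,34.5,0],"twist":[0,0,0],"jaw":0.9}]' && python3 -c "
from h import *
inl()"
```

```text
clock: 3.9
tcp_pos: [0.4609, -0.0696, 0.088]
orientation: [-0.003, 0.996, -0.089, -0.001]
wrist_force: [4.5, 6.2, -6.5]
finger_gap: 0.0144
clock 3.9 lamp tcp mm [ -77.  -127.4   88. ] gap 14.4 Flamp [ 3.3  6.9 -6.5] tw [-0.28  0.14  0.04]
```

```bash
python3 -m jog '[{"offset":[-6.5,1,3],"twist":[0,0,0],"jaw":0.9},{"offset":[-12.5,1,8],"twist":[0,0,0],"jaw":0.9},{"offset":[-17.5,1,13.5],"twist":[0,0,0],"jaw":0.9},{"offset":[-21,1,20],"twist":[0,0,0],"jaw":0.9},{"offset":[-23.5,1,27],"twist":[0,0,0],"jaw":0.9},{"offset":[-24.5,1,34],"twist":[0,0,0],"jaw":0.9},{"offset":[-24.5,1,34],"twist":[0,0,0],"jaw":0.9}]' && python3 -c "
from h import *
inl()"
```

```text
clock: 4.6
tcp_pos: [0.4366, -0.0655, 0.0537]
orientation: [-0.003, 0.996, -0.088, -0.001]
wrist_force: [3.4, 5.9, -1.8]
finger_gap: 0.0141
clock 4.6 lamp tcp mm [-101.7 -127.7   53.7] gap 14.1 Flamp [ 2.3  6.4 -1.8] tw [-0.36  0.15  0.06]
```

```bash
python3 -m jog '[{"offset":[0,0,1],"twist":[0,0,0],"jaw":0.6},{"offset":[0,0,1],"twist":[0,0,0],"jaw":0.2},{"offset":[0,0,1],"twist":[0,0,0],"jaw":0.2},{"offset":[0,0,-20],"twist":[0,0,0],"jaw":0.2},{"offset":[0,0,-60],"twist":[0,0,0],"jaw":0.2},{"offset":[0,0,-110],"twist":[0,0,0],"jaw":0.2},{"offset":[0,0,-150],"twist":[0,0,0],"jaw":0.2},{"offset":[0,0,-150],"twist":[0,0,0],"jaw":0.2}]'
python3 - <<'E'
from h import *
inl(); im,p=snap('wrist','w3.png')
cv2.imwrite('pics/w3c.png',cv2.resize(im[0:300,100:500,::-1],None,fx=1.6,fy=1.6))
go(lamp((15,-51,95+60)),LY); go(lamp((15,-51,95-15)),LY)
print(proj(p,[lamp((15,-51,95)),lamp((-25,-51,95)),lamp((55,-51,95))]).round(1), proj(p,[lamp((-98,-127.7,66.5))]))
E
```

```text
clock: 5.4
tcp_pos: [0.4401, -0.0682, 0.2095]
orientation: [-0.001, 0.996, -0.089, 0.004]
wrist_force: [1.1, -0.2, -0.1]
finger_gap: 0.0342
clock 5.4 lamp tcp mm [ -97.8 -129.7  209.5] gap 34.2 Flamp [ 1.1  0.  -0.1] tw [-0.2  -0.44  0.04]
clock 5.45 tcp [ 0.4388 -0.0677  0.2067] gap 0.0338 F [ 0.1 -0.7 -0.5]
 offset [114.0, -78.1, 52.5] twist [-0.24, -0.22, 0.04]
clock 5.45 tcp [ 0.4388 -0.0677  0.2067] gap 0.0338 F [ 0.1 -0.7 -0.5]
 offset [113.7, -77.8, 127.5] twist [-0.24, -0.22, 0.04]
[[196.6  59. ]
 [201.8 125.4]
 [190.9 -13.2]] [[319.52742726 223.92119713]]
```

View pics/w3c.png

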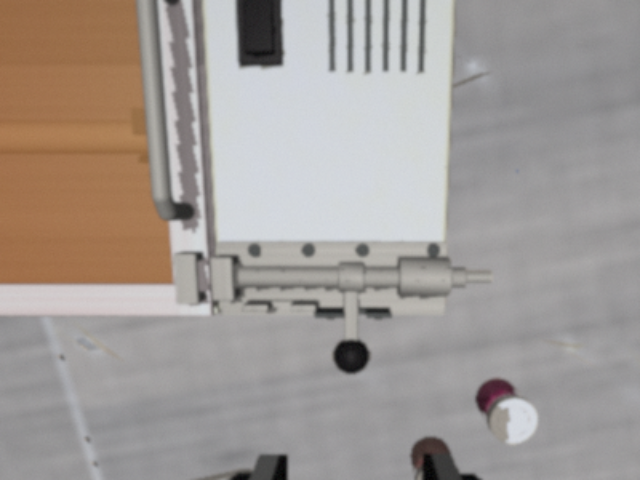

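The crop shows the handle lying in the hold-back notch (stalk column 351) and the knob at (351,356), as predicted. The bow handle is at column 153, which fits the lamp pose.

```bash
python3 -m jog '[{"offset":[38,-26,0],"twist":[0,0,0],"jaw":0.2},{"offset":[76,-52,20],"twist":[0,0,0],"jaw":0.2},{"offset":[114,-78,50],"twist":[-0.2,-0.2,0],"jaw":0.2},{"offset":[114,-78,85],"twist":[-0.2,-0.2,0],"jaw":0.2},{"offset":[114,-78,110],"twist":[-0.2,-0.2,0],"jaw":0.2},{"offset":[114,-78,125],"twist":[-0.2,-0.2,0],"jaw":0.2},{"offset":[114,-78,125],"twist":[-0.2,-0.2,0],"jaw":0.6},{"offset":[114,-78,125],"twist":[-0.2,-0.2,0],"jaw":1},{"offset":[114,-78,125],"twist":[-0.2,-0.2,0],"jaw":1},{"offset":[114,-78,125],"twist":[-0.2,-0.2,0],"jaw":1}]' 40 && python3 -c "
from h import *
inl()
r=lambda t:np.array([117-168*np.cos(t)+37.5*np.sin(t),57.5+168*np.sin(t)+37.5*np.cos(t)])
for t in np.arange(0,1.86,.15): print(round(t,2),(r(t)-r(0)).round(1))"
```

```text
clock: 6.45
tcp_pos: [0.5625, -0.0086, 0.0811]
orientation: [-0.009, 0.997, -0.083, -0.002]
wrist_force: [0.7, 22.0, -7.2]
finger_gap: 0.0065
clock 6.45 lamp tcp mm [ 12.1 -49.3  81.1] gap 6.5 Flamp [-3.2 21.8 -7.2] tw [-0.95  0.31  0.68]
0.0 [0. 0.]
0.15 [ 7.5 24.7]
0.3 [18.6 48. ]
0.45 [33.  69.3]
0.6 [50.5 88.3]
0.75 [ 70.6 104.5]
0.9 [ 92.9 117.4]
1.05 [116.9 126.9]
1.2 [142.1 132.7]
1.35 [167.8 134.6]
1.5 [193.5 132.7]
1.65 [218.7 127. ]
1.8 [242.7 117.6]
```

```bash
python3 -m jog '[{"offset":[0,-3,-12.5],"twist":[0,0,0],"jaw":1},{"offset":[0,-7.5,-24.7],"twist":[0,0,0],"jaw":1},{"offset":[0,-13,-36.5],"twist":[0,0,0],"jaw":1},{"offset":[0,-18.6,-48],"twist":[0,0,0],"jaw":1},{"offset":[0,-26,-59],"twist":[0,0,0],"jaw":1},{"offset":[0,-33,-69.3],"twist":[0,0,0],"jaw":1},{"offset":[0,-50.5,-88.3],"twist":[0,0,0],"jaw":1},{"offset":[0,-60,-96.5],"twist":[0,0,0],"jaw":1},{"offset":[0,-70.6,-104.5],"twist":[0,0,0],"jaw":1},{"offset":[0,-70.6,-104.5],"twist":[0,0,0],"jaw":1}]' && python3 -c "
from h import *
inl()
t,y,z=.75,0,0
r=lambda t:np.array([117-168*np.cos(t)+37.5*np.sin(t),57.5+168*np.sin(t)+37.5*np.cos(t)])
for t in np.arange(.75,1.86,.1): print(round(t,2),(r(t)-r(.75)).round(1))"
```

```text
clock: 7.45
tcp_pos: [0.5664, 0.0371, 0.1807]
orientation: [-0.03, 0.998, -0.054, -0.008]
wrist_force: [-0.9, 20.0, -12.2]
finger_gap: 0.0043
clock 7.45 lamp tcp mm [  7.9  -3.6 180.7] gap 4.3 Flamp [ -4.5  19.5 -12.2] tw [-3.35  1.27  4.02]
0.75 [0. 0.]
0.85 [14.7  9. ]
0.95 [30.1 16.5]
1.05 [46.3 22.4]
1.15 [63.  26.7]
1.25 [80.  29.3]
1.35 [97.2 30.2]
1.45 [114.3  29.3]
1.55 [131.4  26.8]
1.65 [148.   22.6]
1.75 [164.2  16.7]
1.85 [179.7   9.2]
```

Run:
```python
from h import *
inl(); s=st()[0]; print(s['joint_pos'].round(3))
a,_=snap('wrist','w4.png'); b,_=snap('scene','s4.png')
o=np.hstack([cv2.resize(a,(400,300)),cv2.resize(b[170:380,150:430],(400,300))]); cv2.imwrite('pics/m4.png',o[:,:,::-1])
```

```text
clock 7.45 lamp tcp mm [  7.9  -3.6 180.7] gap 4.3 Flamp [ -4.5  19.5 -12.2] tw [-3.35  1.27  4.02]
[-0.108  0.33  -0.057  1.204  0.059  3.141]
```

View pics/m4.png

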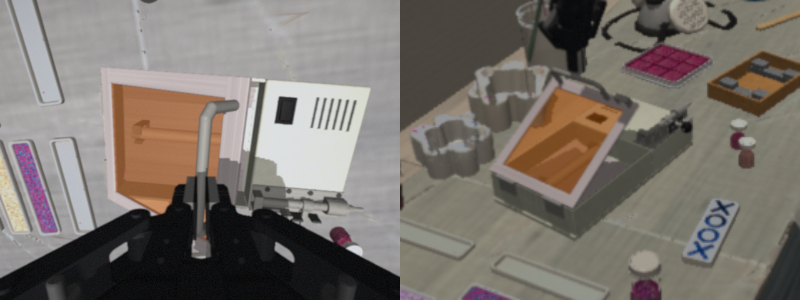

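The guard is up about 0.7 rad and still held by the bow, but joint 6 has reached its limit (3.141). I'll set the guard down, turn the tool half round and grip again.

Run:
```python
from h import *
s,t,R=st();Rl=Ro.from_euler('z',LY,degrees=True)
tl=Rl.inv().apply(t-LT)*1e3
r=lambda t:np.array([117-168*np.cos(t)+37.5*np.sin(t),57.5+168*np.sin(t)+37.5*np.cos(t)])
th=0.68; d0=tl[1:]-r(th)
print(d0)
for i,a in enumerate(np.linspace(.6,0,9)):
    f=a/th; d=d0*f+np.array([2,-14.])*(1-f)
    X=lamp([12+(tl[0]-12)*f,*(r(a)+d)]); print(round(a,2),(R.inv().apply(X-t)*1e3).round(1).tolist(),round(1-f,2))
```

```text
[-20.78190861  -7.62275809]
0.6 [-0.4, 8.1, 9.4] 0.12
0.52 [-0.7, 15.1, 19.0] 0.23
0.45 [-0.9, 21.5, 29.2] 0.34
0.38 [-1.1, 27.0, 40.1] 0.45
0.3 [-1.2, 31.8, 51.6] 0.56
0.22 [-1.3, 35.8, 63.6] 0.67
0.15 [-1.3, 39.0, 76.0] 0.78
0.07 [-1.2, 41.2, 88.8] 0.89
0.0 [-1.1, 42.5, 101.9] 1.0
```

Run:
```python
from h import *
s,t,R=st();Rl=Ro.from_euler('z',LY,degrees=True)
tl=Rl.inv().apply(t-LT)*1e3
r=lambda t:np.array([117-168*np.cos(t)+37.5*np.sin(t),57.5+168*np.sin(t)+37.5*np.cos(t)])
th=.57; d0=tl[1:]-r(th)
print(d0)
for a in np.linspace(.5,0,8):
    X=lamp([tl[0],*(r(a)+d0)]); print(round(a,2),(R.inv().apply(X-t)*1e3).round(1).tolist())
```

```text
[-6.63122496  4.94397614]
0.5 [-0.4, 8.6, 8.4]
0.43 [-0.9, 16.8, 17.6]
0.36 [-1.2, 24.2, 27.4]
0.29 [-1.5, 31.0, 37.6]
0.21 [-1.8, 37.0, 48.3]
0.14 [-2.0, 42.3, 59.4]
0.07 [-2.1, 46.7, 70.9]
0.0 [-2.2, 50.3, 82.7]
```

```bash
python3 -m jog '[{"offset":[0,8.6,8.4],"twist":[0,0,0],"jaw":1},{"offset":[-1,16.8,17.6],"twist":[0,0,0],"jaw":1},{"offset":[-1,24,27.4],"twist":[0,0,0],"jaw":1},{"offset":[-1.5,31,37.6],"twist":[0,0,0],"jaw":1},{"offset":[-2,37,48.3],"twist":[0,0,0],"jaw":1},{"offset":[-2,42,59.4],"twist":[0,0,0],"jaw":1},{"offset":[-2,46.7,71],"twist":[0,0,0],"jaw":1},{"offset":[-2,50,83],"twist":[0,0,0],"jaw":1},{"offset":[-2,50,83],"twist":[0,0,0],"jaw":1}]'
python3 - <<'E'
from h import *
inl(); print(st()[0]['joint_pos'].round(3))
E
```

```text
clock: 8.45
tcp_pos: [0.5608, -0.0167, 0.0986]
orientation: [-0.022, 0.998, -0.056, -0.005]
wrist_force: [-0.1, -0.9, 1.1]
finger_gap: -0.0001
clock 8.45 lamp tcp mm [ 11.9 -57.6  98.6] gap -0.1 Flamp [ 0.  -0.9  1.1] tw [-2.47  0.74  3.78]
[-0.196  0.369 -0.211  1.006  0.042  3.058]
```

```bash
python3 -m jog '[{"offset":[0,0,-30],"twist":[0,0,-8.5],"jaw":0.2},{"offset":[0,0,-50],"twist":[0,0,-17],"jaw":0.2},{"offset":[0,0,-50],"twist":[0,0,-25.5],"jaw":0.2},{"offset":[0,0,-50],"twist":[0,0,-34],"jaw":0.2},{"offset":[0,0,-50],"twist":[0,0,-42.5],"jaw":0.2},{"offset":[0,0,-50],"twist":[0,0,-51],"jaw":0.2},{"offset":[0,0,-50],"twist":[0,0,-59.5],"jaw":0.2},{"offset":[0,0,-50],"twist":[0,0,-68],"jaw":0.2},{"offset":[0,0,-50],"twist":[0,0,-76.5],"jaw":0.2},{"offset":[0,0,-50],"twist":[0,0,-85],"jaw":0.2},{"offset":[0,0,-50],"twist":[0,0,-93.5],"jaw":0.2},{"offset":[0,0,-50],"twist":[0,0,-102],"jaw":0.2}]' 60; python3 -m jog '[{"offset":[0,0,0],"twist":[0,0,-8.5],"jaw":0.2},{"offset":[0,0,0],"twist":[0,0,-17],"jaw":0.2},{"offset":[0,0,0],"twist":[0,0,-25.5],"jaw":0.2},{"offset":[0,0,0],"twist":[0,0,-34],"jaw":0.2},{"offset":[0,0,0],"twist":[0,0,-42.5],"jaw":0.2},{"offset":[0,0,0],"twist":[0,0,-51],"jaw":0.2},{"offset":[0,0,0],"twist":[0,0,-59.5],"jaw":0.2},{"offset":[0,0,0],"twist":[0,0,-68],"jaw":0.2},{"offset":[0,0,0],"twist":[0,0,-74],"jaw":0.2},{"offset":[0,0,0],"twist":[0,0,-74],"jaw":0.2}]'
python3 - <<'E'
from h import *
inl(); print(st()[0]['joint_pos'].round(3)); LY+=180
go(lamp(-np.array((12,-49.3,-76))),LY+180) if 0 else None
X=Ro.from_euler('z',-10.2,degrees=True).apply(np.array((12,-49.5,77))/1e3)+LT
go(X,LY)
a,_=snap('wrist','w5.png')
E
```

```text
clock: 9.65
tcp_pos: [0.5611, -0.0187, 0.148]
orientation: [-0.018, 0.669, 0.743, 0.014]
wrist_force: [0.2, -0.4, 0.3]
finger_gap: 0.0341
clock: 10.65
tcp_pos: [0.561, -0.0185, 0.1475]
orientation: [-0.006, 0.087, 0.996, 0.022]
wrist_force: [-0.6, 0.9, -0.3]
finger_gap: 0.0342
clock 10.65 lamp tcp mm [ 12.4 -59.4 147.5] gap 34.2 Flamp [-0.7  0.7 -0.3] tw [   1.36    3.84 -179.77]
[-0.199  0.334 -0.134  1.119  0.042 -0.024]
clock 10.65 tcp [ 0.561  -0.0185  0.1475] gap 0.0342 F [-0.6  0.9 -0.3]
 offset [-0.7, 6.9, 70.9] twist [2.44, -0.86, 0.19]
```

View pics/w5.png

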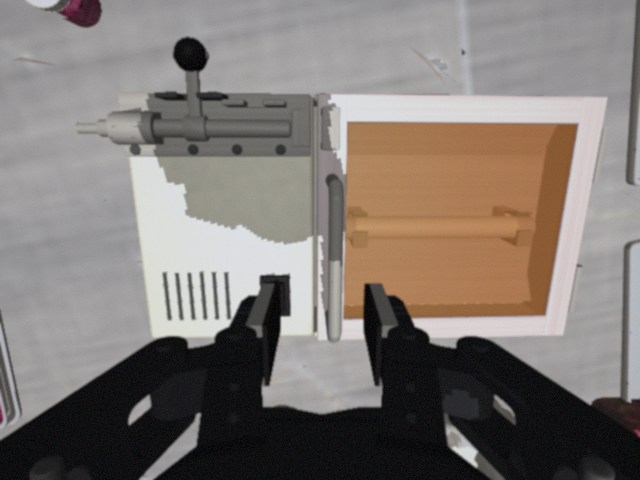

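The guard is shut again and the bolt is still held in its notch. The jaws now straddle the bow, with the bar at column 335.

```bash
python3 -m jog '[{"offset":[0,7,30],"twist":[2.4,-0.9,0.2],"jaw":0.2},{"offset":[0,7.5,55],"twist":[2.4,-0.9,0.2],"jaw":0.2},{"offset":[0,7.5,70],"twist":[2.4,-0.9,0.2],"jaw":0.2},{"offset":[0,7.5,70],"twist":[2.4,-0.9,0.2],"jaw":0.7},{"offset":[0,7.5,70],"twist":[2.4,-0.9,0.2],"jaw":1},{"offset":[0,7.5,70],"twist":[2.4,-0.9,0.2],"jaw":1},{"offset":[0,7.5,70],"twist":[2.4,-0.9,0.2],"jaw":1}]' 60 && python3 -c "
from h import *
inl();print(st()[0]['joint_pos'].round(3))"
```

```text
clock: 11.4
tcp_pos: [0.5614, -0.0085, 0.0785]
orientation: [-0.0, 0.091, 0.996, -0.0]
wrist_force: [-4.3, -1.8, -0.7]
finger_gap: 0.0058
clock 11.4 lamp tcp mm [ 11.  -49.5  78.5] gap 5.8 Flamp [-3.9 -2.6 -0.7] tw [-0.0000e+00  1.0000e-02  1.7978e+02]
[-0.158  0.379 -0.249  0.943 -0.     0.024]
```

Now the arc, with tool y along lamp +y.

```bash
python3 -m jog '[{"offset":[0,3,-12.5],"twist":[0,0,0],"jaw":1},{"offset":[0,7.5,-24.7],"twist":[0,0,0],"jaw":1},{"offset":[0,13,-36.5],"twist":[0,0,0],"jaw":1},{"offset":[0,18.6,-48],"twist":[0,0,0],"jaw":1},{"offset":[0,26,-59],"twist":[0,0,0],"jaw":1},{"offset":[0,33,-69.3],"twist":[0,0,0],"jaw":1},{"offset":[0,41.5,-79],"twist":[0,0,0],"jaw":1},{"offset":[0,50.5,-88.3],"twist":[0,0,0],"jaw":1},{"offset":[0,60,-96.5],"twist":[0,0,0],"jaw":1},{"offset":[0,70.6,-104.5],"twist":[0,0,0],"jaw":1},{"offset":[0,81.5,-111.5],"twist":[0,0,0],"jaw":1},{"offset":[0,93,-117.5],"twist":[0,0,0],"jaw":1}]' && python3 -c "
from h import *
inl();print(st()[0]['joint_pos'].round(3))"
```

```text
clock: 12.6
tcp_pos: [0.5779, 0.083, 0.198]
orientation: [0.0, 0.091, 0.996, -0.001]
wrist_force: [-5.5, -4.6, 3.7]
finger_gap: 0.0055
clock 12.6 lamp tcp mm [ 11.   43.6 198. ] gap 5.5 Flamp [-4.6 -5.5  3.7] tw [6.0000e-02 1.5000e-01 1.7976e+02]
[ 0.006  0.341  0.004  1.233 -0.002  0.188]
```

```bash
python3 -m jog '[{"offset":[0,8,-3.6],"twist":[0,0,0],"jaw":1},{"offset":[0,24,-9.5],"twist":[0,0,0],"jaw":1},{"offset":[0,41,-13.8],"twist":[0,0,0],"jaw":1},{"offset":[0,58,-16.4],"twist":[0,0,0],"jaw":1},{"offset":[0,75,-17.3],"twist":[0,0,0],"jaw":1},{"offset":[0,92,-16.4],"twist":[0,0,0],"jaw":1},{"offset":[0,109,-14],"twist":[0,0,0],"jaw":1},{"offset":[0,126,-9.7],"twist":[0,0,0],"jaw":1},{"offset":[0,138,-5.5],"twist":[0,0,0],"jaw":1},{"offset":[0,138,-5.5],"twist":[0,0,0],"jaw":1}]' && python3 -c "
from h import *
inl();print(st()[0]['joint_pos'].round(3))"
```

```text
clock: 13.6
tcp_pos: [0.6033, 0.2218, 0.2028]
orientation: [0.0, 0.09, 0.996, 0.0]
wrist_force: [-2.7, 2.9, 2.7]
finger_gap: 0.0051
clock 13.6 lamp tcp mm [ 11.5 184.6 202.8] gap 5.1 Flamp [-3.2  2.4  2.7] tw [ 7.0000e-02 -8.0000e-02  1.7992e+02]
[0.227 0.455 0.185 1.3   0.    0.407]
```

```bash
python3 -m jog '[{"offset":[0,2,0],"twist":[0,0,0],"jaw":0.5},{"offset":[0,6,3],"twist":[0,0,0],"jaw":0.2},{"offset":[0,12,6],"twist":[0,0,0],"jaw":0.2},{"offset":[0,14,0],"twist":[0,0,0],"jaw":0.2},{"offset":[0,14,-20],"twist":[0,0,0],"jaw":0.2},{"offset":[0,14,-55],"twist":[0,0,0],"jaw":0.2},{"offset":[2,0,-70],"twist":[0,0,-8],"jaw":0.2},{"offset":[4,-35,-70],"twist":[0,0,-16],"jaw":0.2},{"offset":[6,-70,-70],"twist":[0,0,-24],"jaw":0.2},{"offset":[6,-105,-70],"twist":[0,0,-32],"jaw":0.2},{"offset":[6,-140,-50],"twist":[0,0,-40],"jaw":0.2},{"offset":[6,-160,-30],"twist":[0,0,-48],"jaw":0.2}]' 20 && python3 -c "
from h import *
inl();print(st()[0]['joint_pos'].round(3))
go(lamp((5,25,150)),LY-90)"
```

```text
clock: 14.8
tcp_pos: [0.5691, 0.0628, 0.2337]
orientation: [0.002, -0.325, 0.946, -0.001]
wrist_force: [0.6, 0.8, -0.2]
finger_gap: 0.0341
clock 14.8 lamp tcp mm [  6.   22.2 233.7] gap 34.1 Flamp [ 0.4  0.9 -0.2] tw [-2.8000e-01 -8.0000e-02 -1.3188e+02]
[-0.03   0.304  0.04   1.302 -0.    -0.692]
clock 14.8 tcp [0.5691 0.0628 0.2337] gap 0.0341 F [ 0.6  0.8 -0.2]
 offset [-1.2, 2.9, 83.7] twist [-0.2, 0.11, -41.88]
```

```bash
python3 -m jog '[{"offset":[-1,3,25],"twist":[0,0,-8.4],"jaw":0.0},{"offset":[-1,3,50],"twist":[0,0,-16.8],"jaw":0.0},{"offset":[-1,3,74],"twist":[0,0,-25.2],"jaw":0.0},{"offset":[-1,3,84],"twist":[0,0,-33.6],"jaw":0.0},{"offset":[-1,3,84],"twist":[0,0,-41.9],"jaw":0.0},{"offset":[-1,3,84],"twist":[0,0,-41.9],"jaw":0.0},{"offset":[-1,3,84],"twist":[0,0,-41.9],"jaw":0.0}]'
python3 - <<'E'
from h import *
inl();print(st()[0]['joint_pos'].round(3))
im,p=snap('wrist','w6.png')
print(proj(p,[lamp((5,25+68,40)),lamp((5,25-68,40)),lamp((5,-31,49)),lamp((5,81,49))]).round(1))
go(lamp((5,25,29)),LY-90)
E
```

```text
clock: 15.5
tcp_pos: [0.5689, 0.0656, 0.1503]
orientation: [0.002, -0.64, 0.768, -0.002]
wrist_force: [0.2, 0.5, 0.4]
finger_gap: 0.0428
clock 15.5 lamp tcp mm [  5.3  24.8 150.3] gap 42.8 Flamp [0.2 0.5 0.4] tw [ -0.25  -0.2  -90.2 ]
[-0.025  0.34  -0.118  1.108 -0.    -1.415]
[[323.2 322.1]
 [322.5 132.1]
 [322.5 152. ]
 [323.1 313.1]]
clock 15.55 tcp [0.5689 0.0656 0.1504] gap 0.0428 F [-0.1 -0.4 -0.2]
 offset [-0.0, 1.0, 121.4] twist [-0.3, 0.04, -0.17]
```

View pics/w6.png

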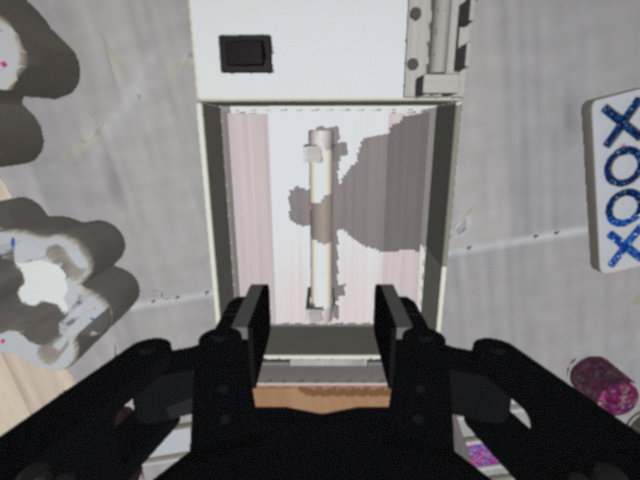

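The guard is open. The tube lies from about (321,127) to (320,320), and the clip hooks are on its left (rear) side at rows 153 and 312. The front is to the right.

Run:
```python
from h import *
im=cv2.imread('pics/w6.png');p=vision.camera_params('wrist')
hsv=cv2.cvtColor(im,cv2.COLOR_BGR2HSV)
g=cv2.cvtColor(im,cv2.COLOR_BGR2GRAY)
for r in (175,190,260,280): print(r,g[r,302:345:2].tolist(),im[r,302:345:3].tolist()[:14])
for q in [(311,180),(331,180),(321,180),(321,280)]: print(q,((Ro.from_euler('z',-LY,degrees=True)).apply(onz(p,q,.04)-LT)*1e3).round(1))
```

```text
175 [218, 220, 218, 209, 165, 195, 215, 218, 220, 221, 221, 219, 216, 201, 167, 125, 132, 135, 200, 221, 207, 161] [[224, 218, 215], [226, 220, 216], [217, 209, 206], [163, 174, 184], [204, 217, 216], [222, 219, 216], [226, 221, 218], [224, 220, 218], [204, 217, 217], [174, 185, 197], [121, 123, 131], [130, 129, 139], [208, 199, 199], [224, 221, 219]]
190 [131, 142, 160, 141, 150, 191, 215, 219, 221, 220, 218, 220, 217, 201, 166, 123, 132, 134, 135, 133, 129, 126] [[130, 128, 136], [154, 150, 156], [142, 139, 145], [160, 171, 181], [203, 215, 218], [221, 220, 218], [226, 220, 217], [224, 220, 218], [207, 219, 218], [171, 182, 194], [116, 121, 129], [132, 130, 139], [133, 132, 140], [128, 129, 135]]
260 [216, 218, 218, 219, 176, 178, 210, 218, 221, 220, 220, 218, 217, 199, 163, 116, 128, 151, 204, 216, 214, 212] [[215, 215, 218], [219, 218, 217], [223, 220, 217], [155, 160, 169], [196, 210, 216], [220, 221, 218], [225, 220, 217], [222, 220, 217], [207, 218, 218], [169, 180, 192], [112, 114, 122], [129, 128, 136], [205, 203, 205], [213, 212, 215]]
280 [212, 214, 214, 220, 185, 172, 207, 218, 221, 220, 220, 218, 216, 197, 158, 124, 124, 132, 199, 216, 212, 208] [[210, 210, 217], [214, 212, 216], [221, 220, 218], [157, 164, 171], [193, 206, 213], [219, 220, 218], [226, 220, 218], [222, 219, 217], [205, 217, 217], [166, 178, 190], [120, 122, 130], [122, 122, 130], [199, 198, 202], [213, 211, 217]]
(311, 180) [ 12.8 -12.2  40. ]
(331, 180) [ -0.5 -12.1  40. ]
(321, 180) [  6.2 -12.2  40. ]
(321, 280) [ 6.5 59.5 40. ]
```

```bash
python3 -m jog '[{"offset":[0,0,40],"twist":[-0.3,0,-0.2],"jaw":0.0},{"offset":[0,0,80],"twist":[-0.3,0,-0.2],"jaw":0.0},{"offset":[0,0,108],"twist":[-0.3,0,-0.2],"jaw":0.0},{"offset":[0,0,122],"twist":[-0.3,0,-0.2],"jaw":0.0},{"offset":[0,0,122],"twist":[-0.3,0,-0.2],"jaw":0.2},{"offset":[0,0,122],"twist":[-0.3,0,-0.2],"jaw":0.4},{"offset":[0,0,122],"twist":[-0.3,0,-0.2],"jaw":0.52},{"offset":[0,0,122],"twist":[-0.3,0,-0.2],"jaw":0.58},{"offset":[0,0,122],"twist":[-0.3,0,-0.2],"jaw":0.62}]' 20 && python3 -c "
from h import *
inl();print(st()[0]['joint_pos'].round(3))"
```

```text
clock: 16.45
tcp_pos: [0.5704, 0.0656, 0.0295]
orientation: [0.001, -0.642, 0.767, -0.0]
wrist_force: [-0.1, -0.6, 0.9]
finger_gap: 0.0165
clock 16.45 lamp tcp mm [ 6.8 25.1 29.5] gap 16.5 Flamp [ 0.  -0.6  0.9] tw [-1.300e-01 -4.000e-02 -8.998e+01]
[-2.600e-02  4.480e-01 -2.780e-01  8.430e-01  1.000e-03 -1.419e+00]
```

```bash
python3 -m jog '[{"offset":[0,0,0],"twist":[0,0,0],"jaw":0.68},{"offset":[0,0,0],"twist":[0,0,0],"jaw":0.75},{"offset":[0,0,0],"twist":[0,0,0],"jaw":0.9},{"offset":[0,0,0],"twist":[0,0,0],"jaw":0.9}]' 20 && python3 -c "
from h import *
inl()"
```

```text
clock: 16.85
tcp_pos: [0.5704, 0.0656, 0.0296]
orientation: [0.001, -0.642, 0.767, -0.0]
wrist_force: [-0.6, -0.1, 1.4]
finger_gap: 0.0153
clock 16.85 lamp tcp mm [ 6.8 25.1 29.6] gap 15.3 Flamp [-0.5 -0.2  1.4] tw [-1.400e-01 -4.000e-02 -8.999e+01]
```

```bash
python3 -m jog '[{"offset":[0,0,0],"twist":[0,0,0],"jaw":0.9},{"offset":[0,2,-0.4],"twist":[0,0,0],"jaw":0.9},{"offset":[0,4.2,-1],"twist":[0,0,0],"jaw":0.9},{"offset":[0,5.5,-2.3],"twist":[0,0,0],"jaw":0.9},{"offset":[0,6.8,-4],"twist":[0,0,0],"jaw":0.9},{"offset":[0,8,-6.3],"twist":[0,0,0],"jaw":0.9},{"offset":[0,9.3,-9],"twist":[0,0,0],"jaw":0.9}]' 40 && python3 -c "
from h import *
inl()"
```

```text
clock: 17.55
tcp_pos: [0.5628, 0.0668, 0.0369]
orientation: [0.002, -0.641, 0.767, -0.001]
wrist_force: [6.4, -1.0, -6.2]
finger_gap: 0.0143
clock 17.55 lamp tcp mm [-0.9 24.9 36.9] gap 14.3 Flamp [ 6.5  0.1 -6.2] tw [ -0.21  -0.14 -90.02]
```

```bash
python3 -m jog '[{"offset":[0,1.6,-1.5],"twist":[0,0,0],"jaw":0.9},{"offset":[0,2.6,-4],"twist":[0,0,0],"jaw":0.9},{"offset":[0,3.5,-7],"twist":[0,0,0],"jaw":0.9},{"offset":[0,4.3,-11],"twist":[0,0,0],"jaw":0.9},{"offset":[0,5,-16],"twist":[0,0,0],"jaw":0.9},{"offset":[0,5,-25],"twist":[0,0,0],"jaw":0.9},{"offset":[0,5,-45],"twist":[0,0,0],"jaw":0.9},{"offset":[0,5,-80],"twist":[0,0,0],"jaw":0.9},{"offset":[0,5,-110],"twist":[0,0,0],"jaw":0.9},{"offset":[0,5,-110],"twist":[0,0,0],"jaw":0.9}]'
python3 - <<'E'
from h import *
inl()
im,p=snap('top','t7.png'); a,_=snap('wrist','w7.png')
o=np.hstack([cv2.resize(im[150:350,180:510],(480,300)),cv2.resize(a[120:480,130:510],(317,300))]);cv2.imwrite('pics/m7.png',o[:,:,::-1])
TT=np.array([.4142,-.3454,.0]);
go(TT+[0,0,.16],-15.5-90); go(TT+[0,0,.018],-105.5)
E
```

```text
clock: 18.55
tcp_pos: [0.56, 0.0677, 0.1521]
orientation: [0.004, -0.641, 0.767, -0.004]
wrist_force: [0.6, 0.2, 0.7]
finger_gap: 0.0145
clock 18.55 lamp tcp mm [ -3.9  25.4 152.1] gap 14.5 Flamp [0.5 0.3 0.7] tw [ -0.61  -0.42 -90.01]
clock 18.65 tcp [0.5577 0.0677 0.1479] gap 0.0141 F [-0.   0.6 -0.6]
 offset [432.0, 67.9, -12.9] twist [-0.31, 0.08, 5.29]
clock 18.65 tcp [0.5577 0.0677 0.1479] gap 0.0141 F [-0.   0.6 -0.6]
 offset [432.2, 68.7, 129.1] twist [-0.31, 0.08, 5.29]
```

View pics/m7.png

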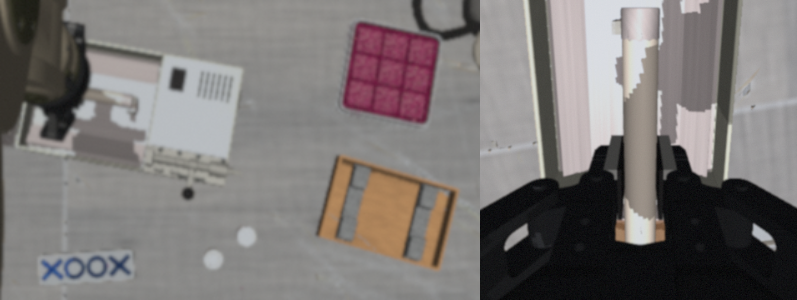

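The tube is held straight in the jaws, its far end at about (640,10) in the composite. The tray and mould have not moved.

```bash
python3 -m jog '[{"offset":[30,5,-12],"twist":[0,0,0.5],"jaw":0.9},{"offset":[65,10,-12],"twist":[0,0,1],"jaw":0.9},{"offset":[105,16,-12],"twist":[0,0,1.5],"jaw":0.9},{"offset":[145,23,-12],"twist":[0,0,2],"jaw":0.9},{"offset":[185,29,-12],"twist":[0,0,2.5],"jaw":0.9},{"offset":[225,35,-12],"twist":[0,0,3],"jaw":0.9},{"offset":[265,42,-12],"twist":[0,0,3.5],"jaw":0.9},{"offset":[305,48,-12],"twist":[0,0,4],"jaw":0.9},{"offset":[345,54,-12],"twist":[0,0,4.5],"jaw":0.9},{"offset":[385,61,-12],"twist":[0,0,5],"jaw":0.9},{"offset":[415,65,-12],"twist":[0,0,5.3],"jaw":0.9},{"offset":[432,68,-12],"twist":[0,0,5.3],"jaw":0.9}]'; python3 -m jog '[{"offset":[0,0,0],"twist":[0,0,0],"jaw":0.9},{"offset":[0,0,0],"twist":[0,0,0],"jaw":0.9}]'
python3 - <<'E'
from h import *
im,p=snap('wrist','w8.png'); TT=np.array([.4142,-.3454,.0]); go(TT+[0,0,.014],-105.5); s,t,R=st()
Rt=Ro.from_euler('z',-15.5,degrees=True)
g=cv2.cvtColor(im,cv2.COLOR_RGB2GRAY)
print('tcp in tray',(Rt.inv().apply(t-TT)*1e3).round(1)); print(st()[0]['joint_pos'].round(2))
end=t+np.array([0,0,.0105])+Rt.apply([0,-.068,0]); print('expected tube end px',proj(p,[end,end+Rt.apply([0,-.005,0])]).round(1))
c=np.array([[x,y] for y in (-87.5,87.5) for x in (-57.5,57.5)])
print('tray corners px',proj(p,[TT+Rt.apply([x/1e3,y/1e3,.03]) for x,y in c]).round(0).tolist())
E
```

```text
clock: 19.85
tcp_pos: [0.4125, -0.3467, 0.1575]
orientation: [0.002, -0.604, 0.797, -0.0]
wrist_force: [-0.3, 0.2, -0.4]
finger_gap: 0.0145
clock: 20.05
tcp_pos: [0.4119, -0.3457, 0.1564]
orientation: [0.002, -0.604, 0.797, 0.001]
wrist_force: [-0.1, 1.2, -0.3]
finger_gap: 0.0145
clock 20.1 tcp [ 0.4122 -0.3453  0.1567] gap 0.0145 F [-0.5 -0.5 -0.9]
 offset [0.2, -1.7, 142.7] twist [-0.08, 0.26, -0.11]
tcp in tray [ -1.9  -0.4 156.7]
[-0.85  0.28 -0.19  1.11  0.   -2.15]
expected tube end px [[319.3 135.6]
 [319.2 120. ]]
tray corners px [[404.0, 102.0], [233.0, 103.0], [392.0, 334.0], [248.0, 334.0]]
```

View pics/w8.png

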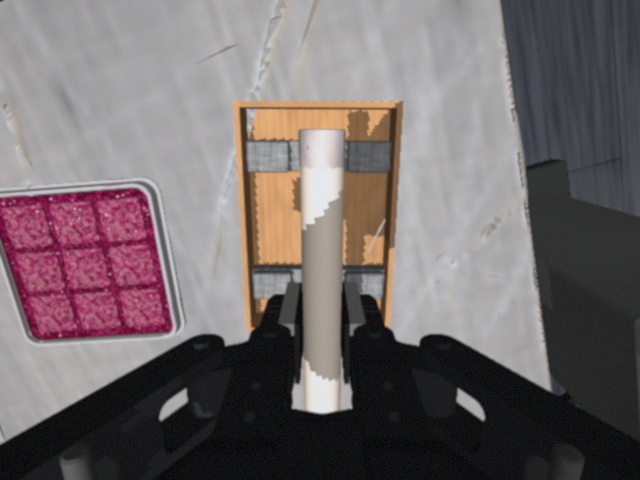

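The tray corners (402,102) and (237,102) match the prediction, and the tube lies over the middle, its end at row 130 (about 2 mm off along). I'll lower it.

```bash
python3 -m jog '[{"offset":[0,-1.5,35],"twist":[0,0.2,0],"jaw":0.9},{"offset":[1,-1.5,70],"twist":[0,0.2,0],"jaw":0.9},{"offset":[2,-1.5,100],"twist":[0,0.2,0],"jaw":0.9},{"offset":[2,-1.5,120],"twist":[0,0.2,0],"jaw":0.9},{"offset":[2,-1.5,131],"twist":[0,0.2,0],"jaw":0.9},{"offset":[2,-1.5,137],"twist":[0,0.2,0],"jaw":0.9},{"offset":[2,-1.5,141],"twist":[0,0.2,0],"jaw":0.9},{"offset":[2,-1.5,142],"twist":[0,0.2,0],"jaw":0.9},{"offset":[2,-1.5,142],"twist":[0,0.2,0],"jaw":0.9}]' && python3 -c "
from h import *
inl()"
```

```text
clock: 21.0
tcp_pos: [0.414, -0.3475, 0.0155]
orientation: [0.001, -0.605, 0.797, -0.001]
wrist_force: [-0.3, -0.1, -0.3]
finger_gap: 0.0145
clock 21.0 lamp tcp mm [ -74.  -409.1   15.5] gap 14.5 Flamp [-0.3 -0.1 -0.3] tw [ -0.13  -0.11 -95.41]
```

```bash
python3 -m jog '[{"offset":[0,0,1],"twist":[0,0,0],"jaw":0.9},{"offset":[0,0,1.8],"twist":[0,0,0],"jaw":0.9},{"offset":[0,0,2.2],"twist":[0,0,0],"jaw":0.9}]' && python3 -c "
from h import *
inl()"
python3 -m jog '[{"offset":[0,0,0],"twist":[0,0,0],"jaw":0.6},{"offset":[0,0,0],"twist":[0,0,0],"jaw":0.5},{"offset":[0,0,0],"twist":[0,0,0],"jaw":0.35},{"offset":[0,0,0],"twist":[0,0,0],"jaw":0.35},{"offset":[0,0,-15],"twist":[0,0,0],"jaw":0.35},{"offset":[0,0,-45],"twist":[0,0,0],"jaw":0.35},{"offset":[0,0,-90],"twist":[0,0,0],"jaw":0.35},{"offset":[0,0,-135],"twist":[0,0,0],"jaw":0.35},{"offset":[0,0,-180],"twist":[0,0,0],"jaw":0.35},{"offset":[0,0,-200],"twist":[0,0,0],"jaw":0.35},{"offset":[0,0,-200],"twist":[0,0,0],"jaw":0.35}]'
python3 - <<'E'
from h import *
im,p=snap('wrist','w9.png'); b,_=snap('scene','s9.png')
o=np.hstack([cv2.resize(im[60:420,110:530],(420,360)),cv2.resize(b[100:380,130:460],(380,322))[:,:380] if 0 else cv2.resize(b[100:380,130:460],(380,360))]);cv2.imwrite('pics/m9.png',o[:,:,::-1])
TT=np.array([.4142,-.3454,.0]);Rt=Ro.from_euler('z',-15.5,degrees=True)
print('tray-centred tube ends px',proj(p,[TT+Rt.apply([0,y,.024]) for y in(-.068,.068)]).round(1))
E
```

```text
clock: 21.3
tcp_pos: [0.4142, -0.3478, 0.0136]
orientation: [0.001, -0.605, 0.797, -0.001]
wrist_force: [-0.1, 0.0, 4.0]
finger_gap: 0.0142
clock 21.3 lamp tcp mm [ -73.8 -409.4   13.6] gap 14.2 Flamp [-0.1 -0.   4. ] tw [ -0.13  -0.15 -95.41]
clock: 22.4
tcp_pos: [0.4151, -0.3492, 0.2177]
orientation: [0.001, -0.605, 0.797, -0.005]
wrist_force: [0.4, -0.1, -0.2]
finger_gap: 0.028
tray-centred tube ends px [[325.9 136.5]
 [325.9 283.3]]
```

View pics/m9.png

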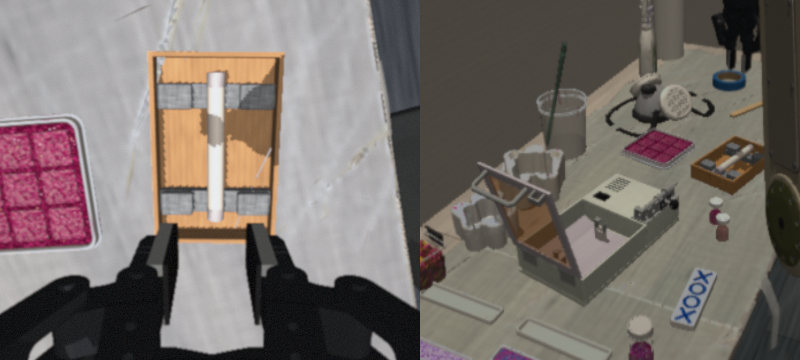

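The tube lies lengthwise in both cradles, its ends at about (326,131) and (326,281) against a centred (326,136) and (326,283). That puts it about 4 mm off along the tray, within the 20 mm allowed. The guard stands open, the bolt is drawn, the mould has not moved, and the gripper is clear.

```bash
python3 -c "
from h import *
print(order.hand_in())"
```

```text
the job is handed in; nothing more can be done
None
```

The job is handed in at about 22.5 s of the 72 s allowed; no verdict was reported.

**What I did**
- **Bolt:** I lifted the handle, drew the bolt about 34 mm and laid the handle in the hold-back notch. A picture after release showed it seated there.
- **Guard:** I swung it to about 1.75 rad by its bow and let it fall on to its stop.
- **Tube:** I took it out round the hook tips with low forces, about 6 N along each of two axes. I then set it on the foam until the wrist read 4 N, and let go.

**What went wrong on the way**
- **First guard swing:** it stopped at about 0.6 rad because joint 6 reached its limit (3.141 against 3.14). I lowered the guard, but the bow slipped out of the fingers at the very end, so it dropped the last bit shut. I turned the tool half round, gripped again, and the second swing tracked cleanly.
- **Picture count:** I viewed 12 pictures, the maximum, against about 8 planned.

**Last checks**
- The tube lies lengthwise in both cradles, about 4 mm or less off the middle along the tray.
- The guard stands open and the bolt's knob still looks drawn and down, both judged by eye from the scene picture.
- The mould looks undisturbed, also judged by eye; I did not measure its position again.
- The gripper is about 0.2 m above everything and touching nothing.

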